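# Dock the blue filling syringe by way of the V-rest

## Task

Lift the blue filling syringe out of its rack by its handle, lay it centred in the wooden V-rest and let go, then take it again by the middle of its barrel and lay it centred in the mint warming dock. Set it down each time rather than dropping it, and leave the red syringe where it is.

Things in the scene. Friction and masses are not known exactly. Their poses are not given: they have to be found in the camera images.
- syringe: Blue filling syringe, a level rod, 0.12 kg. Origin: centre line, mid-barrel; x axis to the nozzle. Cream barrel dia 26, x -65..65 mm; blue round handle dia 18, x -115..-65 (grip at -92); blue nozzle to x 95. Starts in one of two deep lanes (34 mm wide, 90 mm apart) of a fixed grey rack, 71 mm high, handle out towards the robot, centre line 50 mm above the table; lifts straight up, clear at 90 mm.
- spare: Red filling syringe in the rack's other lane, parallel to the blue one; same shape and frame, but handle and nozzle red. It stays there.
- vrest: Fixed wooden V-rest, 140 x 90 mm, 73 mm high. Origin at table height under its centre, x axis along the groove. Two 90-degree V-notches (mouth 64 mm wide, 24 mm long) at x = -50 and 50 mm; the 76 mm between them is free for fingers above a 10 mm base. A syringe laid centred has its mid-barrel at x = y = 0, 60 mm above the table, handle clear beyond the rest. Either way round will do.
- dock: Fixed warming dock, 264 x 100 mm, 80 mm high: two mint housings with a V-groove (mouth 64 mm wide) on a black base 12 mm thick. Origin at table height under its centre, x axis along the groove. Housings span 45 to 125 mm either side of centre: only mid-barrel is free for fingers. A syringe laid centred has its mid-barrel at x = y = 0, 60 mm above the table. Either way round will do.
Not all that is in view belongs to the job. Leave any yellow look-alike of the vrest alone.

How it is judged:
On the way, in this order (a step that is already met when the one before it is completed fails the run):
1. the blue syringe is lifted out of the rack, held by its handle (grasp 60 mm or more behind the barrel's middle) (contact force between the fingers and syringe above 0.5 N and height (world z) of syringe above 0.085 m and x of the grasp point in the frame of syringe below -0.06 m), for 0.1 s.
2. it lies in the V-rest, let go: barrel's middle within 20 mm of the rest's centre along the groove and 10 mm across it and in height, within 10 degrees of the groove, at rest (x of syringe in the frame of vrest between -0.02 and 0.02 m and y of syringe in the frame of vrest between -0.01 and 0.01 m and z of syringe in the frame of vrest between 0.05 and 0.07 m and angle between the x axis of syringe and the x axis of vrest, either way round below 0.175 rad and contact force between the fingers and syringe below 0.2 N and linear speed of syringe below 0.03 m/s), for 0.2 s.
3. it is lifted again, held by the barrel within 40 mm of its middle (contact force between the fingers and syringe above 0.5 N and height (world z) of syringe above 0.085 m and x of the grasp point in the frame of syringe between -0.04 and 0.04 m), for 0.1 s.
At the end, for the whole second after the job is handed in: The blue syringe lies at rest in the dock's groove, let go: barrel's middle within 20 mm of the dock's centre along the groove, within 10 mm across it and in height (centre line 50 to 70 mm above the table), within 10 degrees of the groove, either way round (x of syringe in the frame of dock between -0.02 and 0.02 m and y of syringe in the frame of dock between -0.01 and 0.01 m and z of syringe in the frame of dock between 0.05 and 0.07 m and angle between the x axis of syringe and the x axis of dock, either way round below 0.175 rad and contact force between the fingers and syringe below 0.2 N and linear speed of syringe below 0.03 m/s); the robot touches nothing.
It fails at once if the red syringe is moved by more than 20 mm (distance of spare from where it was at the start of the episode above 0.02 m).
It fails at once if the blue syringe is dropped (falls free faster than 0.7 m/s, a fall of about 25 mm) (contact force between anything else and syringe below 0.05 N and linear speed of syringe above 0.7 m/s).
It also fails if it takes over 51 s, if anything falls off the work surface, if the arm or the gripper's body presses on something with over 40 N, if the wrist force passes 120 N, or if a joint passes its speed limit or range.

## Robot

A 6-joint arm with a two-finger parallel gripper is mounted at the origin on the work surface. World frame = base frame: x ahead of the robot, y to its left, z up, the work surface at z = 0. Lengths are in m, angles in rad, forces in N, time in s.
With the tool pointing down it reaches from about 0.375 to 0.9 m from the base axis. Payload 3.1 kg.
Tool frame: the origin (TCP) lies midway between the tips of the shut fingers; the grasp point (between the pads) lies 19 mm behind it; x points along the fingers, y is the direction in which the jaws open and shut, and the axes are right-handed (so a half turn about x gives the same grasp; the last joint's range is limited). The gripper opens to 85 mm and grips with 20 to 120 N. Pads are 22 mm wide; open, the fingers measure 114 mm over their backs; the gripper's body (76 mm by 85 mm) begins 54 mm behind the grasp point. The pads swing forward as they close: fully open they stand 13 mm farther back than shut.
Start: joints at [-1.347, 0.527, 1.433, -0, 1.181, -0.178], TCP at [0.244, -0.575, 0.199] pointing down, gripper open.
Joint ranges: [-3.08, 3.08], [-0.75, 2.2], [0.22, 2.44], [-1.43, 4.57], [0, 2.65], [-2.85, 2.85]. Speed limits (rad/s): [2.79, 2.79, 3.14, 3.14, 3.14, 3.14].

## Interface

Orientations are given as a rotation vector (axis times angle).
In Python, from plant import bot gives the robot as it stands. The module is installed in compiled form; this text tells all that it offers.
- The arm moves only by the tool move_arm, never from a script. Its argument "increments" is a list that holds one entry, the list of rows, each a list of 7 numbers: the opening, from 0 (shut) to 1 (fully open), then the shift along the tool's x, y, z in cm, then the turn, a rotation vector about the tool's x, y, z in degrees. In form: [[[hand, x, y, z, rx, ry, rz], ...]]. A call has 1 to 8 rows; each row is the pose to reach, as a shift and turn from the pose commanded when the call began, along the tool's axes at that moment; what a row does not reach only later rows make up. A row lasts 1/12 s, in which the tool goes at most 41.7 mm and 7.16 degrees, less where a joint would pass 70% of its speed; a pose out of reach is approached as far as the arm can. A call with a gripper value outside its range is refused whole. The fingers move at their own pace and stop on an object; "newtons" is the grip in N (left out, the last holds). Time passes only in rows, so rows that repeat a pose let the fingers close. It gives the time, the measured TCP pose, the force and the opening at its end, in the units of the state.
- bot.get_state(): the state, without advancing time (a new reading comes with each control period).
- bot.snapshot(name): name is "side" or "top" or "wrist"; returns a dict with "pixels" (480x640x3 uint8, red, green, blue), "vertical_fov" (degrees; the focal length in pixels is half the picture's height over the tangent of half this angle, whatever the lens; pixels are square), "cx", "cy" (the principal point, pixels), "k1" (the pictures are not rectified: a ray, as slopes to the right and down, at radius r is drawn at 1 + k1 r^2 times it, then the intrinsics apply), "R" (3x3) and "t" (3): a world point X has camera coordinates R X + t. Camera axes: x right, y down, z forward; pixel columns grow to the right and rows downward; lengths in m; the calibration is good to about 2 mm. A picture is of the moment at which its call begins. There is no depth.
- bot.sign_off(): hands the job in, once; it reports no verdict.
The state is a dict: "time_s": time; "joint_positions": joint angles; "qvel": joint speeds; "effort": joint torques, N m; "ee_pos": TCP position; "ee_rot": TCP orientation; "contact_force": force on the tool from outside, world axes, zero at the start; "moment": the same for the moment, N m; "finger_gap": finger opening in m.
Only numpy, scipy, OpenCV 4.12 (cv2) and the standard library are available. Lean on these libraries where they do the work, as an engineer would, in place of code of your own. Each camera call takes 0.05 s, during which the arm holds its last target.

## Working session

There is one attempt and no reset: what is moved stays moved. The work goes in short steps, Python scripts to look and compute and a tool call to move; the robot and the scene stay as the last step left them, time stands still between calls to the robot, and variables do not carry over. Pictures are saved under pics/ and viewed, and the job is handed in when it is done.

Besides the shell and the picture viewer there is one more tool, called after "Request:" as name([rows], argument=value, ...), one row to a line, values as JSON. move_arm: Moves the arm, as the interface text tells. Its arguments: {"type":"object","properties":{"increments":{"type":"array","items":{"type":"array","items":{"type":"array","items":{"type":"number"}}}},"newtons":{"type":"number"}},"required":["increments"]}

```bash
mkdir -p pics; cat > h.py <<'E'
import numpy as np, cv2, pickle
from plant import bot
def snap(n,f):
    s=bot.snapshot(n); cv2.imwrite('pics/'+f+'.png',s['pixels'][:,:,::-1]); pickle.dump(s,open('pics/'+f+'.pkl','wb')); return s
def load(f): return pickle.load(open('pics/'+f+'.pkl','rb'))
def K(s):
    f=240/np.tan(np.radians(s['vertical_fov'])/2); return f
def px2w(s,uv,z):
    f=K(s); d=np.array([(uv[0]-s['cx'])/f,(uv[1]-s['cy'])/f]); u=d.copy()
    for _ in range(50): u=d/(1+s['k1']*(u@u))
    R=np.array(s['R']);t=np.array(s['t']); c=-R.T@t; r=R.T@np.array([u[0],u[1],1])
    return c+r*(z-c[2])/r[2]
def w2px(s,X):
    p=np.array(s['R'])@np.array(X)+np.array(s['t']); u=p[:2]/p[2]; u=u*(1+s['k1']*(u@u)); f=K(s)
    return np.array([u[0]*f+s['cx'],u[1]*f+s['cy']])
E
python3 - <<'E'
from h import *
for n in ['top','side','wrist']:
    s=snap(n,n+'0'); print(n,s['vertical_fov'],s['k1'],-np.array(s['R']).T@s['t'])
print(bot.get_state())
E
```

```text
top 53.9388812777542 -0.06349715184220939 [0.43992068 0.01715205 0.85706015]
side 55.49992265569041 0.03729440576070911 [0.29355751 0.55875214 0.69689823]
wrist 62.76559123401899 -0.051542090114425454 [ 0.31930661 -0.5431498   0.37290058]
{'time_s': 0.15, 'joint_positions': array([-1.34745020e+00,  5.28271943e-01,  1.43359074e+00, -1.63500641e-06,
        1.18139071e+00, -1.78477566e-01]), 'qvel': array([ 0.00158846, -0.00173636, -0.00369788, -0.00056502,  0.00162057,
       -0.00049306]), 'effort': array([-1.07262385e-04, -4.42744625e+01, -1.78276670e+01, -3.02928747e-04,
        5.64147791e-03,  6.11586771e-06]), 'ee_pos': array([ 0.24434273, -0.57461718,  0.19775208]), 'ee_rot': array([ 2.00119273,  0.40926609, -2.0012719 ]), 'contact_force': array([-0.07073839, -0.1190192 ,  0.10469141]), 'moment': array([6.42120679e-05, 2.99703961e-03, 1.95973488e-02]), 'finger_gap': 0.08524590688729203}
```

View pics/top0.png

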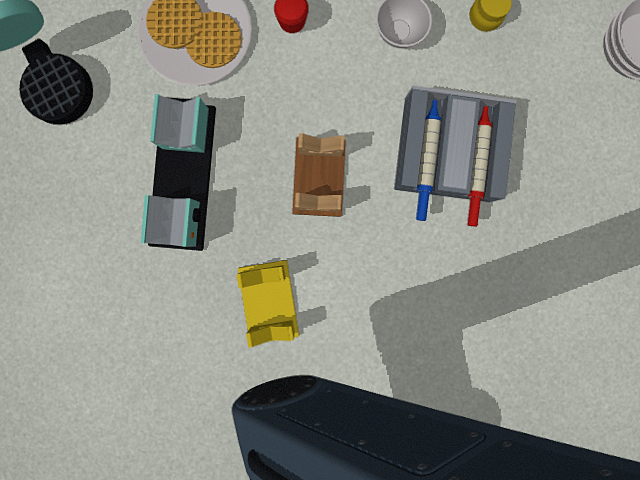

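View pics/side0.png

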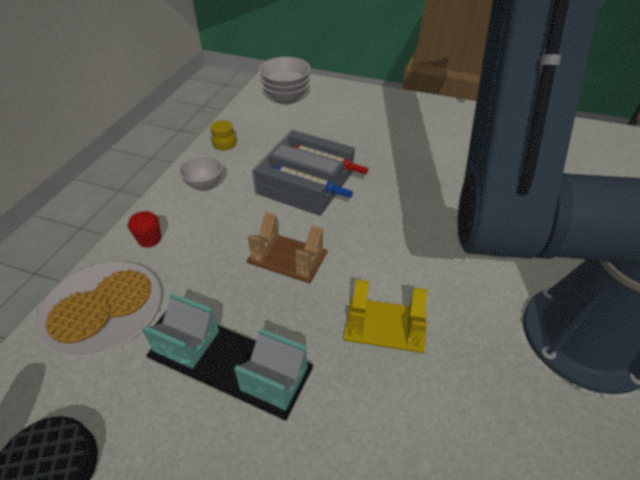

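View pics/wrist0.png

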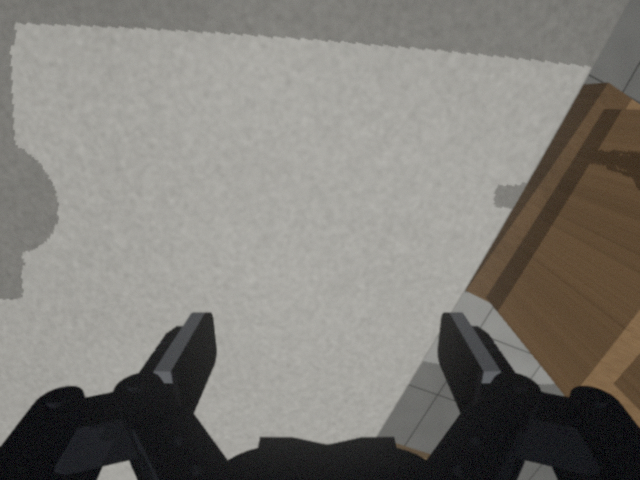

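The top view shows the blue syringe in the left lane (handle end at about 421,219, nozzle tip 434,100). The red one is in the right lane, the wooden V-rest is near (320,175), and the dock is near (180,172). The yellow look-alike is at (268,303). I'll enlarge these.

```bash
python3 - <<'E'
from h import *
im=cv2.imread('pics/top0.png')
def crop(x0,y0,x1,y1,k,f):
    c=cv2.resize(im[y0:y1,x0:x1],None,fx=k,fy=k,interpolation=cv2.INTER_CUBIC)
    for x in range((x0//20+1)*20,x1,20):
        cv2.putText(c,str(x),((x-x0)*k,10),0,.35,(0,0,255),1); cv2.line(c,((x-x0)*k,12),((x-x0)*k,18),(0,0,255),1)
    for y in range((y0//20+1)*20,y1,20):
        cv2.putText(c,str(y),(0,(y-y0)*k),0,.35,(0,0,255),1); cv2.line(c,(22,(y-y0)*k),(30,(y-y0)*k),(0,0,255),1)
    cv2.imwrite('pics/'+f+'.png',c)
crop(390,80,530,230,4,'c1'); crop(270,120,370,230,5,'c2'); crop(130,85,230,260,3,'c3')
E
```

```text
(no output)
```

View pics/c1.png

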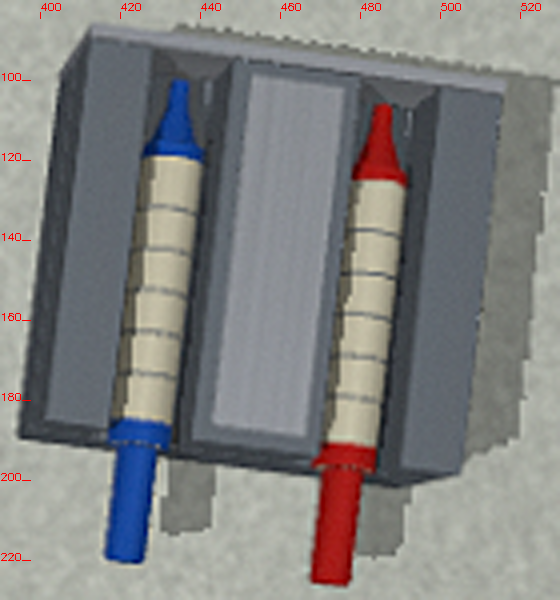

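View pics/c2.png

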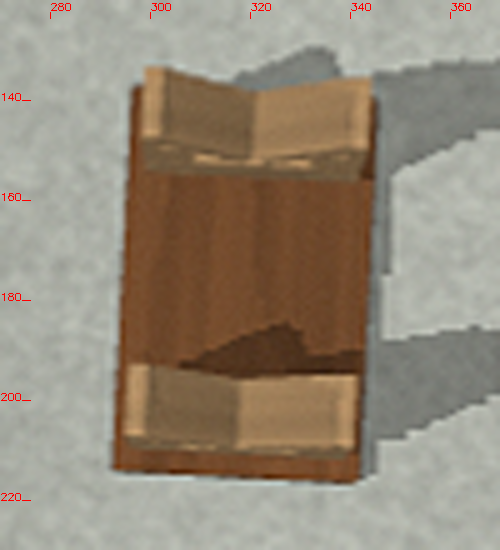

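View pics/c3.png

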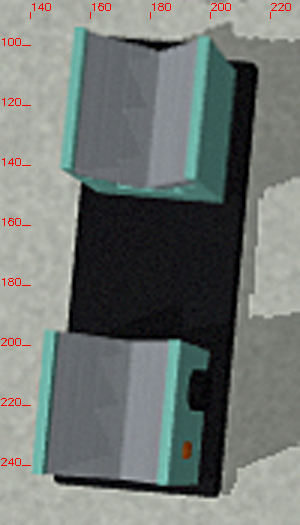

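```bash
python3 - <<'E'
from h import *
s=load('top0')
W=lambda u,v,z:px2w(s,(u,v),z)
e=W(421.2,220,.05);t=W(435.2,100,.05);j=W(433.5,118.7,.05);c=W(424.6,189.5,.05)
print('blue',e,t,j,c,np.linalg.norm(t-e),'yaw',np.degrees(np.arctan2(*(t-e)[1::-1])), 'mid',e+(t-e)*115/210)
e=W(390+331/4,80+583/4,.05);t=W(390+383/4,80+104/4,.05)
print('red',e,t,np.linalg.norm(t-e),'yaw',np.degrees(np.arctan2(*(t-e)[1::-1])))
A=[W(297.2,137.4,.01),W(345,139,.01),W(292.4,214,.01),W(341.6,216.4,.01)]
print('vr',A,np.mean(A,0),np.linalg.norm(A[0]-A[2]),np.linalg.norm(A[1]-A[3]),np.linalg.norm(A[0]-A[1]),np.linalg.norm(A[2]-A[3]))
d=A[0]-A[2]+A[1]-A[3];print(np.degrees(np.arctan2(d[1],d[0])))
# valley points rest (z 0.041)
V=[W(270+254/5,120+92/5,.041),W(270+254/5,120+158/5,.041),W(270+241/5,120+378/5,.041),W(270+238/5,120+446/5,.041)]
print('valley',V); d=V[0]-V[3];print(np.degrees(np.arctan2(d[1],d[0])))
# dock
D=[W(148.3,245.7,.012),W(202.7,250.3,.012),W(216,105.7,.012)]
print('dock',D,np.linalg.norm(D[0]-D[1]),np.linalg.norm(D[1]-D[2]),(D[0]+D[2])/2)
d=D[2]-D[1];print(np.degrees(np.arctan2(d[1],d[0])))
V=[W(130+158/3,85+50/3,.0416),W(130+148/3,85+188/3,.0416),W(130+130/3,85+340/3,.0416),W(130+119/3,85+482/3,.0416)]
print('valley',V); d=V[0]-V[3];print(np.degrees(np.arctan2(d[1],d[0])),np.linalg.norm(d))
E
```

```text
blue [ 0.47837627 -0.17296258  0.05      ] [ 0.68725159 -0.20008122  0.05      ] [ 0.65429923 -0.19654063  0.05      ] [ 0.53098593 -0.17936814  0.05      ] 0.210628389541198 yaw -7.397430307611543 mid [ 0.59276038 -0.18781326  0.05      ]
red [ 0.46821102 -0.26287795  0.05      ] [ 0.67750703 -0.28931897  0.05      ] 0.21095957792228445 yaw -7.200213269106676
vr [array([0.63040719, 0.04098952, 0.01      ]), array([ 0.62731542, -0.04540463,  0.01      ]), array([0.49182869, 0.05000867, 0.01      ]), array([ 0.48719769, -0.03844203,  0.01      ])] [0.55918725 0.00178788 0.01      ] 0.13887168474781858 0.14029061230465512 0.0864494571025282 0.08857184418457655
-3.282014893871917
valley [array([ 0.62156884, -0.00095717,  0.041     ]), array([ 0.5984214 , -0.00085229,  0.041     ]), array([0.5217035 , 0.00399496, 0.041     ]), array([0.49809465, 0.00513304, 0.041     ])]
-2.823753167831654
dock [array([0.43577356, 0.30992227, 0.012     ]), array([0.42720512, 0.21120825, 0.012     ]), array([0.68877457, 0.18789963, 0.012     ])] 0.09908519481384084 0.2626059213463591 [0.56227406 0.24891095 0.012     ]
-5.0922148619770775
valley [array([0.68786006, 0.24065792, 0.0416    ]), array([0.60663263, 0.24579184, 0.0416    ]), array([0.51810106, 0.25583539, 0.0416    ]), array([0.435861  , 0.26211351, 0.0416    ])]
-4.866514377061727 0.2529107888151689
```

```bash
cat >> h.py <<'E'
from scipy.spatial.transform import Rotation as Ro
def tgt(yaw,flip=1):
    # tool x down, y perpendicular to rod of given yaw (deg)
    a=np.radians(yaw); x=np.array([0,0,-1.]); y=flip*np.array([-np.sin(a),np.cos(a),0]); return np.c_[x,y,np.cross(x,y)]
def inc(pos,yaw,flip=1,st=None):
    st=st or bot.get_state(); R0=Ro.from_rotvec(st['ee_rot']); 
    d=R0.inv().apply(np.array(pos)-st['ee_pos'])*100
    w=(R0.inv()*Ro.from_matrix(tgt(yaw,flip))).as_rotvec(degrees=True)
    return np.round(d,2),np.round(w,2)
def report():
    s=bot.get_state(); M=Ro.from_rotvec(s['ee_rot']).as_matrix()
    print('t',s['time_s'],'tcp',s['ee_pos'].round(4),'yaw_y',np.degrees(np.arctan2(-M[0,1],M[1,1])).round(2),'tilt',M[:,0].round(4),'gap',s['finger_gap'],'F',s['contact_force'].round(2),'q',s['joint_positions'].round(3))
E
python3 - <<'E'
from h import *
report(); print(Ro.from_rotvec(bot.get_state()['ee_rot']).as_matrix().round(3))
for f in (1,-1): print(inc([.5015,-.1761,.14],-7.3,f))
E
```

```text
t 0.15 tcp [ 0.2443 -0.5746  0.1978] yaw_y -156.98 tilt [-4.0e-04  1.6e-03 -1.0e+00] gap 0.08524590688729203 F [-0.07 -0.12  0.1 ] q [-1.347  0.528  1.434 -0.     1.181 -0.178]
[[-0.     0.391 -0.92 ]
 [ 0.002 -0.92  -0.391]
 [-1.    -0.002 -0.   ]]
(array([  5.83, -26.61, -39.25]), array([-1.4968e+02, -1.3000e-01,  1.0000e-02]))
(array([  5.83, -26.61, -39.25]), array([3.032e+01, 1.000e-02, 1.000e-01]))
```

Request:
move_arm([
  [[1, 0, -3, -4, 4, 0, 0], [1, 0, -5.5, -8, 8, 0, 0], [1, 0, -8, -12, 12, 0, 0], [1, 0, -11, -16, 16, 0, 0], [1, 0, -13.5, -20, 20, 0, 0], [1, 0, -16, -24, 24, 0, 0], [1, 0, -19, -28, 27, 0, 0], [1, 0, -21.5, -32, 30, 0, 0]],
])

```text
time_s: 0.82
ee_pos: [0.4265, -0.2938, 0.1984]
ee_rot: [-2.156, 0.134, 2.157]
contact_force: [-0.7, 0.1, 0.8]
finger_gap: 0.0858
```

```bash
python3 - <<'E'
from h import *
report(); print(inc([.5015,-.1761,.14],-7.3,-1))
E
```

```text
t 0.8167 tcp [ 0.4265 -0.2938  0.1984] yaw_y 172.85 tilt [-3.e-04  4.e-04 -1.e+00] gap 0.08581557876110275 F [-0.69  0.07  0.78] q [-0.819  0.384  1.699  0.     1.059  0.876]
(array([  5.84, -12.61,  -5.98]), array([0.15, 0.02, 0.02]))
```

Request:
move_arm([
  [[1, 0, 0, 0, 0, 0, 0], [1, 0, 0, 0, 0, 0, 0], [1, 0, 0, 0, 0, 0, 0]],
])

```text
time_s: 1.07
ee_pos: [0.4261, -0.296, 0.1985]
ee_rot: [-2.16, 0.131, 2.16]
contact_force: [-0.1, -0.1, -0.4]
finger_gap: 0.0851
```

```bash
python3 - <<'E'
from h import *
report(); print(inc([.5015,-.1761,.14],-7.3,-1))
E
```

```text
t 1.0667 tcp [ 0.4261 -0.296   0.1985] yaw_y 173.11 tilt [-2.e-04 -7.e-04 -1.e+00] gap 0.0851042847058354 F [-0.08 -0.11 -0.4 ] q [-8.220e-01  3.850e-01  1.697e+00 -1.000e-03  1.059e+00  8.690e-01]
(array([  5.84, -12.81,  -6.05]), array([ 0.41,  0.01, -0.04]))
```

Request:
move_arm([
  [[1, 1.2, -2.6, -1.2, 0.4, 0, 0], [1, 2.4, -5.2, -2.4, 0.4, 0, 0], [1, 3.6, -7.8, -3.6, 0.4, 0, 0], [1, 4.8, -10.4, -4.8, 0.4, 0, 0], [1, 5.8, -12.8, -6.05, 0.4, 0, 0], [1, 5.8, -12.8, -6.05, 0.4, 0, 0], [1, 5.8, -12.8, -6.05, 0.4, 0, 0]],
])

```text
time_s: 1.65
ee_pos: [0.5014, -0.1769, 0.1398]
ee_rot: [-2.153, 0.138, 2.156]
contact_force: [-0.8, -0.2, -0.2]
finger_gap: 0.0851
```

```bash
python3 - <<'E'
from h import *
report(); print(inc([.5015,-.1761,.14],-7.3,-1))
s=snap('wrist','w1'); print(w2px(s,[.5015,-.1761,.05]),w2px(s,[.4785,-.173,.05]),w2px(s,[.5928,-.1878,.05]))
E
```

```text
t 1.65 tcp [ 0.5014 -0.1769  0.1398] yaw_y 172.64 tilt [-1.4e-03  2.0e-04 -1.0e+00] gap 0.08513602008434955 F [-0.81 -0.24 -0.21] q [-5.490e-01  4.850e-01  1.725e+00 -1.000e-03  9.330e-01  1.151e+00]
(array([-0.02, -0.08, -0.  ]), array([-0.06,  0.08,  0.  ]))
[325.0857938  226.27811549] [324.96748696 256.94966668] [324.68706392  87.59212479]
```

View pics/w1.png

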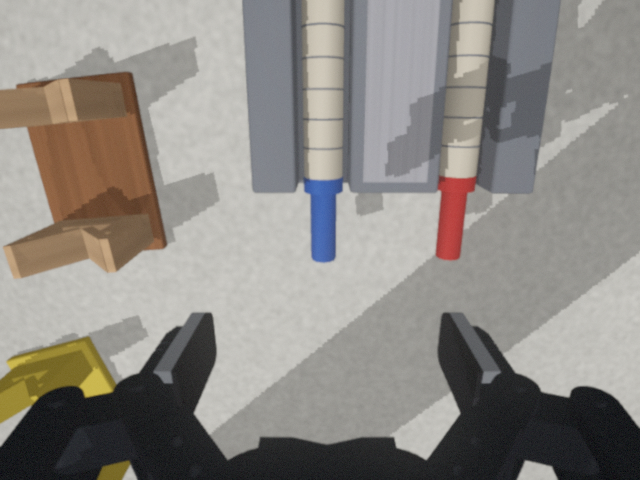

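The wrist view shows the blue handle spanning rows 190–261 at column 323. It is within about 2 mm of where I predicted, and between the fingers. I'll descend and grip.

Request:
move_arm([
  [[1, 2, -0.2, 0, 0, 0, 0], [1, 4, -0.2, 0, 0, 0, 0], [1, 6, -0.2, 0, 0, 0, 0], [1, 8, -0.2, 0, 0, 0, 0], [1, 9.5, -0.2, 0, 0, 0, 0], [1, 10.8, -0.2, 0, 0, 0, 0], [1, 10.8, -0.2, 0, 0, 0, 0], [0.5, 10.8, -0.2, 0, 0, 0, 0]],
], newtons=80)

```text
time_s: 2.37
ee_pos: [0.5014, -0.176, 0.0325]
ee_rot: [-2.153, 0.142, 2.154]
contact_force: [-0.7, -0.3, 0.8]
finger_gap: 0.0758
```

Request:
move_arm([
  [[0.35, 0, 0, 0, 0, 0, 0], [0.2, 0, 0, 0, 0, 0, 0], [0, 0, 0, 0, 0, 0, 0], [0, 0, 0, 0, 0, 0, 0], [0, 0, 0, 0, 0, 0, 0], [0, 0, 0, 0, 0, 0, 0], [0, 0, 0, 0, 0, 0, 0], [0, 0, 0, 0, 0, 0, 0]],
], newtons=80)

```text
time_s: 3.03
ee_pos: [0.5019, -0.174, 0.0326]
ee_rot: [-2.155, 0.139, 2.155]
contact_force: [0.2, -1.0, 0.6]
finger_gap: -0.0003
```

```bash
python3 - <<'E'
from h import *
report()
s=snap('wrist','w2'); snap('side','s2')
E
```

```text
t 3.0333 tcp [ 0.5019 -0.174   0.0326] yaw_y 172.64 tilt [ 1.e-04 -1.e-04 -1.e+00] gap -0.0002681302232755312 F [ 0.22 -0.99  0.65] q [-0.544  0.662  1.798 -0.     0.682  1.155]
```

View pics/w2.png

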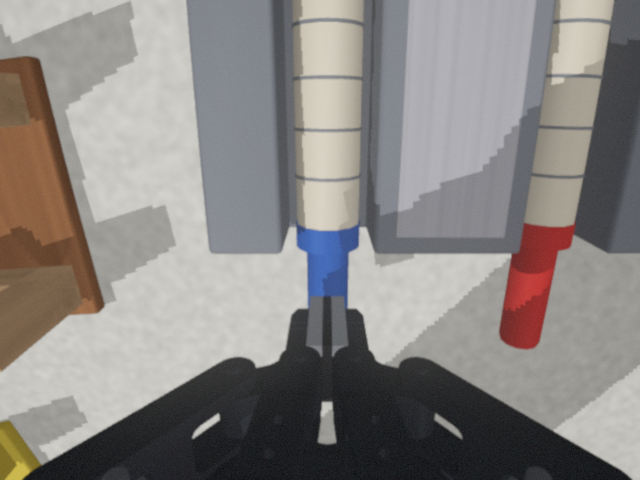

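```bash
python3 - <<'E'
from h import *
s=load('s2'); print(w2px(s,[.5015,-.175,.05]))
c=cv2.imread('pics/s2.png')[120:230,240:400]; cv2.imwrite('pics/s2c.png',cv2.resize(c,None,fx=5,fy=5,interpolation=2))
w=load('w2')
for X in ([.4785,-.173,.05],[.5015,-.1761,.05],[.5285,-.179,.05],[.468,-.2629,.05],[.5019,-.174,.0326]): print(w2px(w,X))
w=load('w1')
for X in ([.4785,-.173,.05],[.5285,-.179,.05],[.468,-.2629,.05]): print(w2px(w,X))
E
```

```text
[342.14349931 191.36897631]
[330.17779595 341.87757859]
[330.58534602 297.36820676]
[329.3761464  239.95716733]
[521.83482271 338.39793326]
[325.88902362 280.6090065 ]
[324.96748696 256.94966668]
[324.16084441 188.2739336 ]
[449.63529968 255.38053492]
```

View pics/s2c.png

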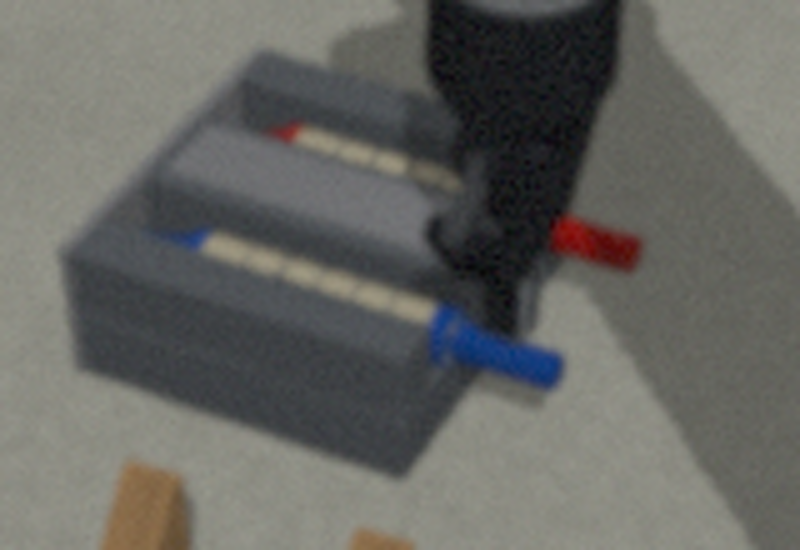

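```bash
python3 - <<'E'
from h import *
w=load('w2');s=load('s2')
for z in (.03,.04,.045,.05,.055,.06,.07): print(z,w2px(w,[.5019,-.174,z]),w2px(s,[.5019,-.174,z]))
for z in (.0326,.05,.06): print(z,w2px(w,[.5129,-.1754,z]))
c=cv2.imread('pics/w2.png')[200:400,240:420]; cv2.imwrite('pics/w2c.png',cv2.resize(c,None,fx=4,fy=3,interpolation=2))
E
```

```text
0.03 [325.89963779 278.3808471 ] [341.52815354 198.5688471 ]
0.04 [325.85729155 287.27273661] [341.67778301 195.11652584]
0.045 [325.83447764 292.06591409] [341.75345905 193.37116549]
0.05 [325.81045538 297.1150153 ] [341.82971847 191.61280715]
0.055 [325.78512756 302.44081467] [341.90656826 189.84129921]
0.06 [325.75838639 308.06636199] [341.98401555 188.05648761]
0.07 [325.70017139 320.32221572] [342.14073174 184.44632464]
0.0326 [325.81480096 259.52491698]
0.05 [325.72727488 274.37984717]
0.06 [325.66905022 284.2719234 ]
```

View pics/w2c.png

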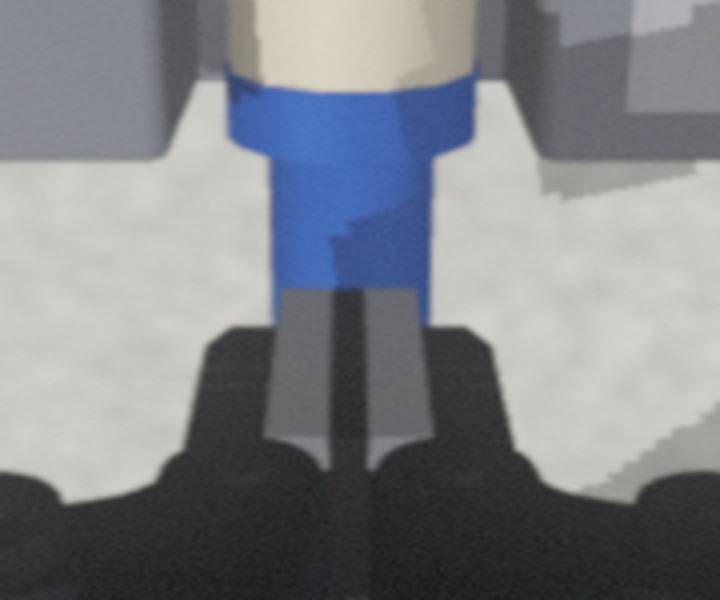

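```bash
python3 - <<'E'
from h import *
for f,tcp in (('wrist0',[.2443,-.5746,.1978]),('w1',[.5014,-.1769,.1398]),('w2',[.5019,-.174,.0326])):
    w=load(f);R=np.array(w['R']);print(f,-R.T@w['t']-tcp, R[2], K(w))
w=load('w1');M=None
s=Ro.from_rotvec([-2.153,.138,2.156]).as_matrix()
for back in (.0,.013,.03,.04):
  print(back,[w2px(w,np.array([.5014,-.1769,.1398])+s@np.array([-back,sy*.0425,dz])).round() for sy in(-1,1) for dz in(-.011,.011)])
w=load('w2')
for back in (.0,.013,.03,.04):
  print(back,[w2px(w,np.array([.5019,-.174,.0326])+s@np.array([-back,sy*.0425*0,dz])).round() for sy in(1,) for dz in(-.011,.011)])
E
```

```text
wrist0 [0.07500661 0.0314502  0.17510058] [-0.2943505  -0.12249224 -0.94781508] 393.4487309574591
w1 [ 0.08101395 -0.01087311  0.17507425] [-0.31792845  0.04140001 -0.9472104 ] 393.4487309574591
w2 [ 0.08081287 -0.01090613  0.17522155] [-0.3165475   0.04122468 -0.94768043] 393.4487309574591
0.0 [array([238., 260.]), array([241., 301.]), array([414., 260.]), array([411., 300.])]
0.013 [array([231., 270.]), array([235., 314.]), array([421., 270.]), array([417., 314.])]
0.03 [array([222., 287.]), array([227., 334.]), array([430., 287.]), array([425., 333.])]
0.04 [array([215., 298.]), array([221., 347.]), array([436., 298.]), array([431., 347.])]
0.0 [array([326., 260.]), array([326., 301.])]
0.013 [array([326., 270.]), array([326., 314.])]
0.03 [array([326., 287.]), array([326., 334.])]
0.04 [array([326., 299.]), array([326., 347.])]
```

The gap reads 0, and both the side and wrist views show the shut fingertips on top of the handle (side view about 343,186, so z is about 0.065). That is roughly 30 mm higher than the TCP reading implies. I'll open, go lower in steps, and check.

Request:
move_arm([
  [[1, 0, 0, 0, 0, 0, 0], [1, 0, 0, 0, 0, 0, 0], [1, 0, 0, 0, 0, 0, 0], [1, 0, 0, 0, 0, 0, 0], [1, 0, 0, 0, 0, 0, 0], [1, 0, 0, 0, 0, 0, 0]],
])

```text
time_s: 3.63
ee_pos: [0.5019, -0.1741, 0.0325]
ee_rot: [-2.155, 0.139, 2.155]
contact_force: [-0.8, 0.5, 0.4]
finger_gap: 0.072
```

```bash
python3 - <<'E'
from h import *
report()
s=snap('side','s3');snap('wrist','w3')
c=s['pixels'][100:230,240:400,::-1]; cv2.imwrite('pics/s3c.png',cv2.resize(c,None,fx=4,fy=4,interpolation=2))
p=np.array([.5014,-.175,0])
for z in (.03,.045,.06,.075,.09):
  print(z,[(w2px(s,[.5014,-.175+d,z])-[240,100])*4 for d in(.0425,-.0425)])
E
```

```text
t 3.6333 tcp [ 0.5019 -0.1741  0.0325] yaw_y 172.62 tilt [-1.e-04  0.e+00 -1.e+00] gap 0.07198605455367026 F [-0.76  0.47  0.39] q [-0.544  0.662  1.798  0.     0.682  1.155]
0.03 [array([383.72673221, 442.86201375]), array([430.0716403 , 346.41127195])]
0.045 [array([384.39663655, 422.05433457]), array([431.2090259 , 325.66229494])]
0.06 [array([385.08252308, 400.76676724]), array([432.37229825, 304.45757441])]
0.075 [array([385.78499103, 378.98184815]), array([433.56238476, 282.78127309])]
0.09 [array([386.50467082, 356.68122583]), array([434.78025894, 260.61678409])]
```

View pics/s3c.png

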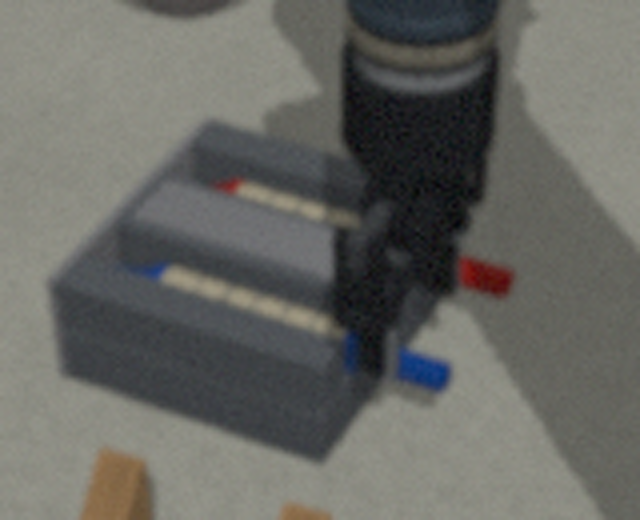

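View pics/w3.png

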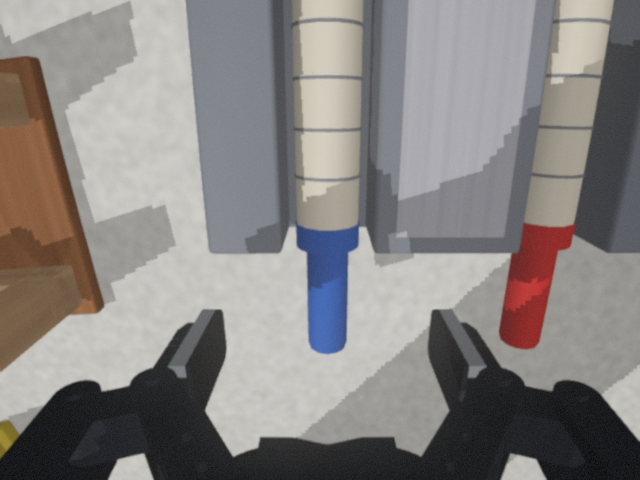

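Side view: the near fingertip, open, ends at about crop (380,375), so z is about 0.078. That confirms the fingers end about 30 mm above the reported height. I'll lower by 30 mm in two stages, watching the force.

Request:
move_arm([
  [[1, 0.6, 0, 0, 0, 0, 0], [1, 1.2, 0, 0, 0, 0, 0], [1, 1.8, 0, 0, 0, 0, 0], [1, 1.8, 0, 0, 0, 0, 0]],
])

```text
time_s: 4.07
ee_pos: [0.5009, -0.1735, 0.013]
ee_rot: [-2.151, 0.138, 2.157]
contact_force: [-0.3, 0.1, 0.7]
finger_gap: 0.0854
```

```bash
python3 - <<'E'
from h import *
report()
s=snap('side','s4')
c=s['pixels'][100:230,240:400,::-1]; cv2.imwrite('pics/s4c.png',cv2.resize(c,None,fx=4,fy=4,interpolation=2))
E
```

```text
t 4.0667 tcp [ 0.5009 -0.1735  0.013 ] yaw_y 172.62 tilt [-0.0025  0.0015 -1.    ] gap 0.08535070946173032 F [-0.3   0.06  0.68] q [-0.544  0.697  1.806 -0.     0.641  1.155]
```

View pics/s4c.png

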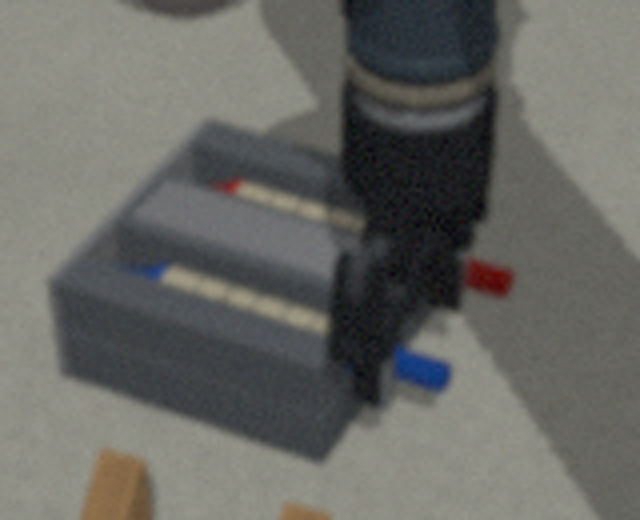

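Request:
move_arm([
  [[1, 0.5, 0, 0, 0, 0, 0], [1, 1.0, 0, 0, 0, 0, 0], [1, 1.4, 0, 0, 0, 0, 0], [1, 1.4, 0, 0, 0, 0, 0], [1, 1.4, 0, 0, 0, 0, 0]],
])

```text
time_s: 4.53
ee_pos: [0.5016, -0.174, 0.0002]
ee_rot: [-2.154, 0.139, 2.155]
contact_force: [0.1, 0.1, -0.1]
finger_gap: 0.0853
```

Request:
move_arm([
  [[0.5, 0, 0, 0, 0, 0, 0], [0.3, 0, 0, 0, 0, 0, 0], [0, 0, 0, 0, 0, 0, 0], [0, 0, 0, 0, 0, 0, 0], [0, 0, 0, 0, 0, 0, 0], [0, 0, 0, 0, 0, 0, 0], [0, 0, 0, 0, 0, 0, 0], [0, 0, 0, 0, 0, 0, 0]],
], newtons=80)

```text
time_s: 5.2
ee_pos: [0.5019, -0.1742, 0.0008]
ee_rot: [-2.155, 0.139, 2.155]
contact_force: [-0.2, 0.2, 2.2]
finger_gap: 0.0155
```

```bash
python3 - <<'E'
from h import *
report()
s=snap('side','s5');snap('wrist','w5')
c=s['pixels'][100:230,240:400,::-1]; cv2.imwrite('pics/s5c.png',cv2.resize(c,None,fx=4,fy=4,interpolation=2))
E
```

```text
t 5.2 tcp [ 0.5019 -0.1742  0.0008] yaw_y 172.62 tilt [ 2.e-04 -2.e-04 -1.e+00] gap 0.015472944534404785 F [-0.15  0.17  2.23] q [-0.544  0.72   1.809 -0.     0.612  1.155]
```

View pics/s5c.png

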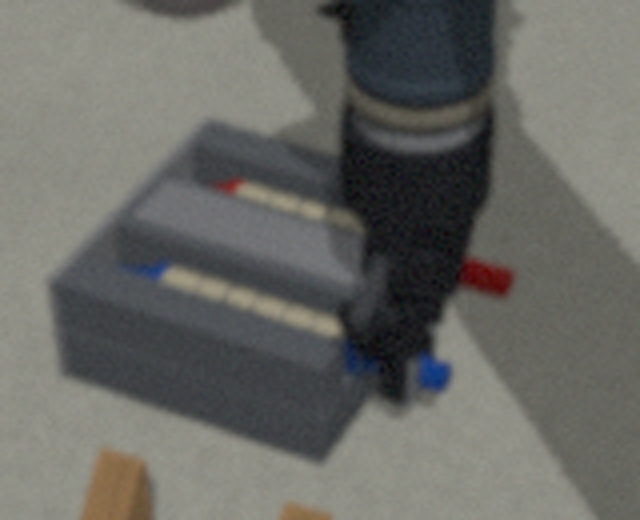

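View pics/w5.png

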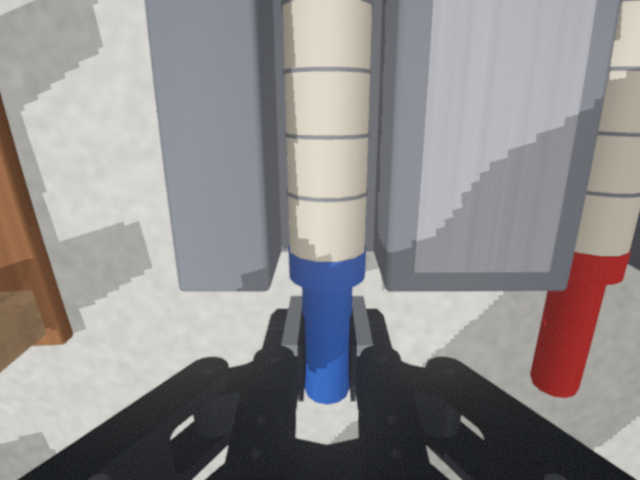

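Wrist view: the handle now sits between the pads (columns 303–352, rows 285–400), with a gap of 15.5 mm. I'll lift gently and check.

Request:
move_arm([
  [[0, -0.2, 0, 0, 0, 0, 0], [0, -0.5, 0, 0, 0, 0, 0], [0, -0.9, 0, 0, 0, 0, 0], [0, -1.4, 0, 0, 0, 0, 0], [0, -1.4, 0, 0, 0, 0, 0]],
])

```text
time_s: 5.72
ee_pos: [0.5024, -0.1744, 0.0154]
ee_rot: [-2.157, 0.14, 2.154]
contact_force: [0.1, -0.4, -1.1]
finger_gap: 0.0156
```

```bash
python3 - <<'E'
from h import *
report()
s=snap('side','s6');snap('wrist','w6')
c=s['pixels'][100:230,240:400,::-1]; cv2.imwrite('pics/s6c.png',cv2.resize(c,None,fx=4,fy=4,interpolation=2))
E
```

```text
t 5.7167 tcp [ 0.5024 -0.1744  0.0154] yaw_y 172.62 tilt [ 1.3e-03 -7.0e-04 -1.0e+00] gap 0.015550942324422948 F [ 0.1  -0.38 -1.12] q [-0.544  0.693  1.805  0.     0.643  1.155]
```

View pics/s6c.png

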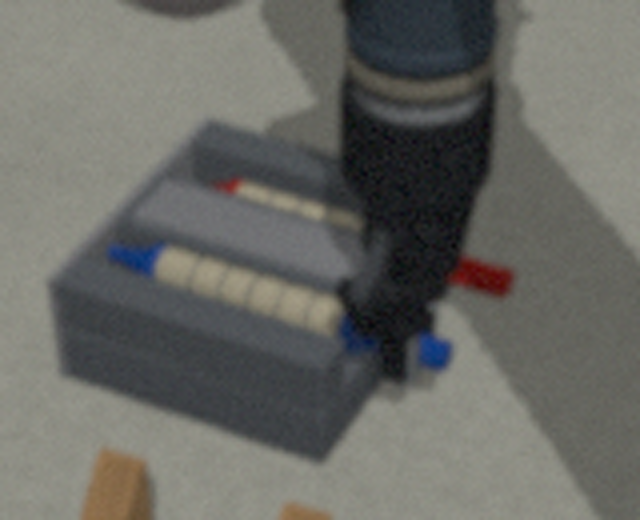

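View pics/w6.png

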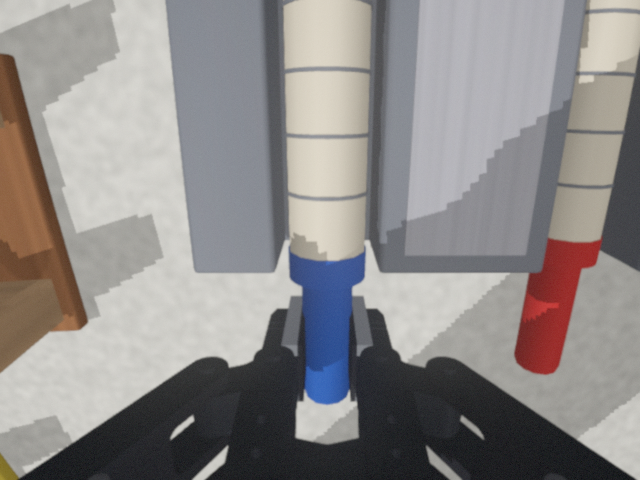

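The syringe is rising level with the gripper, and its image in the wrist view hasn't changed. I'll continue up.

Request:
move_arm([
  [[0, -0.8, 0, 0, 0, 0, 0], [0, -1.8, 0, 0, 0, 0, 0], [0, -3, 0, 0, 0, 0, 0], [0, -4.2, 0, 0, 0, 0, 0], [0, -5.4, 0, 0, 0, 0, 0], [0, -6.5, 0, 0, 0, 0, 0], [0, -7, 0, 0, 0, 0, 0], [0, -7, 0, 0, 0, 0, 0]],
])

```text
time_s: 6.48
ee_pos: [0.5029, -0.1747, 0.0863]
ee_rot: [-2.159, 0.141, 2.152]
contact_force: [-0.5, -0.4, -1.3]
finger_gap: 0.0151
```

```bash
python3 - <<'E'
from h import *
report()
s=snap('side','s7');snap('wrist','w7');snap('top','t7')
c=s['pixels'][80:230,200:400,::-1]; cv2.imwrite('pics/s7c.png',cv2.resize(c,None,fx=4,fy=4,interpolation=2))
E
```

```text
t 6.4833 tcp [ 0.5029 -0.1747  0.0863] yaw_y 172.62 tilt [ 0.0031 -0.0019 -1.    ] gap 0.01512716683550138 F [-0.47 -0.43 -1.26] q [-0.544  0.568  1.769  0.     0.801  1.155]
```

View pics/s7c.png

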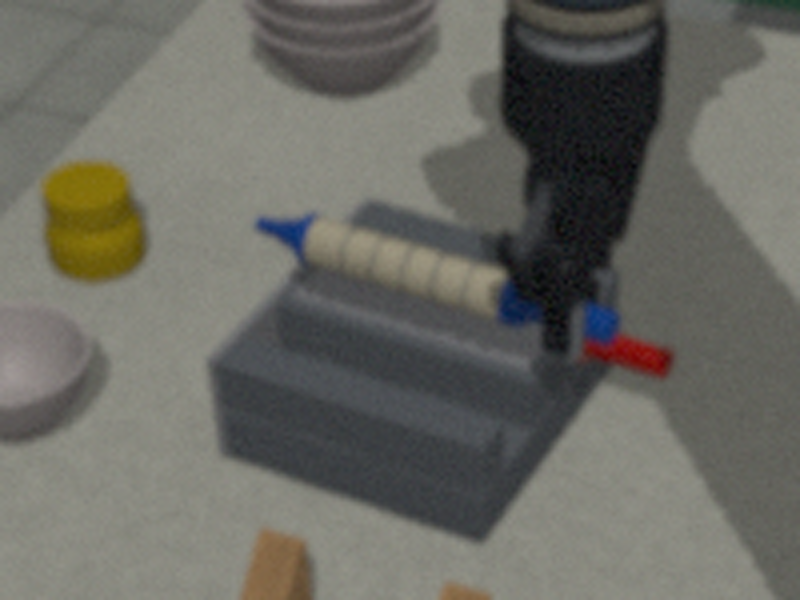

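View pics/w7.png

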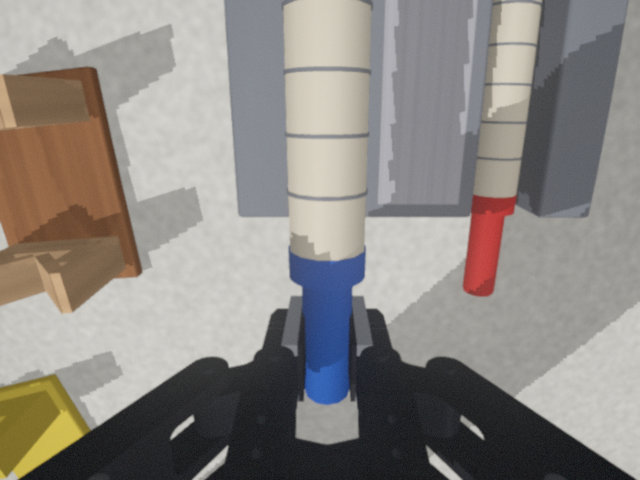

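View pics/t7.png

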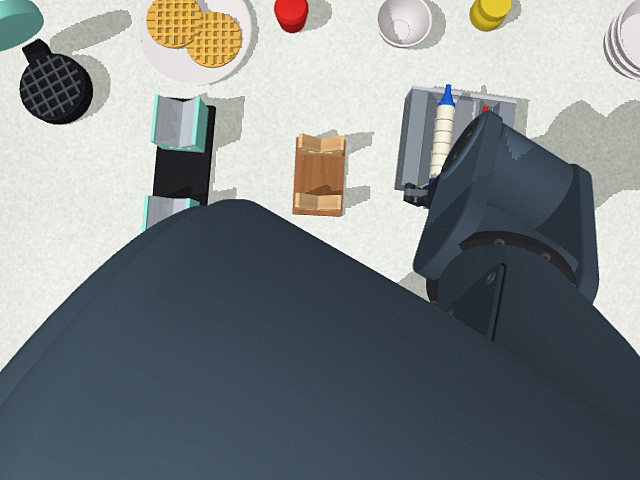

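The syringe is held level at about z=0.135, and the red one is untouched. Next I move above the V-rest.

```bash
python3 - <<'E'
from h import *
print(inc([.468,.0068,.0863],-3.1,-1))
E
```

```text
(array([ -0.19, -17.49,   5.65]), array([-4.28,  0.03,  0.02]))
```

Request:
move_arm([
  [[0, 0, -1.5, 0.5, -0.5, 0, 0], [0, 0, -4, 1.3, -1, 0, 0], [0, 0, -7, 2.3, -2, 0, 0], [0, 0, -10, 3.2, -3, 0, 0], [0, 0, -13, 4.2, -4, 0, 0], [0, 0, -15.5, 5, -4.3, 0, 0], [0, 0, -17, 5.5, -4.3, 0, 0], [0, 0, -17.5, 5.65, -4.3, 0, 0]],
])

```text
time_s: 7.3
ee_pos: [0.4654, 0.0101, 0.0838]
ee_rot: [-2.191, 0.054, 2.2]
contact_force: [-0.9, -0.5, -1.0]
finger_gap: 0.0152
```

Request:
move_arm([
  [[0, 0, 0, 0, 0, 0, 0], [0, 0, 0, 0, 0, 0, 0], [0, 0, 0, 0, 0, 0, 0]],
])

```text
time_s: 7.55
ee_pos: [0.4689, 0.0059, 0.0844]
ee_rot: [-2.195, 0.06, 2.193]
contact_force: [0.2, -0.1, -1.7]
finger_gap: 0.0157
```

```bash
python3 - <<'E'
from h import *
report(); print(inc([.468,.0068,.0863],-3.1,-1))
s=snap('side','s8');snap('wrist','w8');snap('top','t8')
for X in ([.4681,.0068,.136],[.56,.0018,.136],[.655,-.0033,.136]): print(w2px(s,X))
c=s['pixels'][130:300,180:400,::-1]; cv2.imwrite('pics/s8c.png',cv2.resize(c,None,fx=3,fy=3,interpolation=2))
E
```

```text
t 7.55 tcp [0.4689 0.0059 0.0844] yaw_y 176.88 tilt [ 6.e-04 -3.e-04 -1.e+00] gap 0.015698304017337638 F [ 0.24 -0.1  -1.72] q [-0.226  0.514  1.924 -0.     0.703  1.399]
(array([-0.19, -0.09,  0.1 ]), array([-0.02, -0.03, -0.02]))
[330.92229013 221.47105343]
[283.77959812 208.02545065]
[237.6991201  194.89011534]
```

View pics/s8c.png

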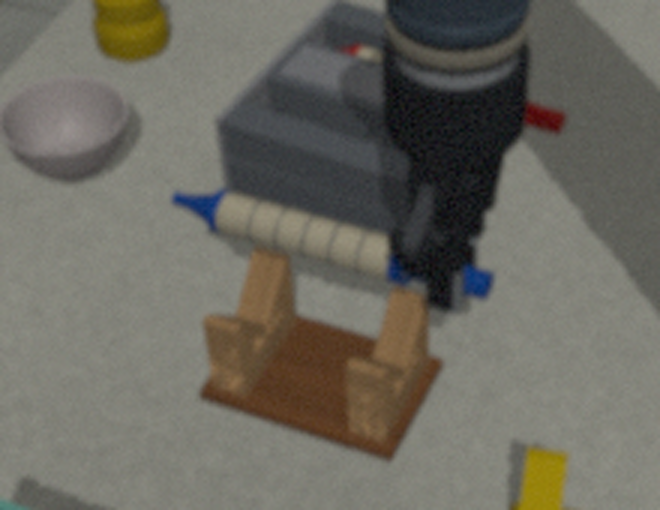

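View pics/w8.png

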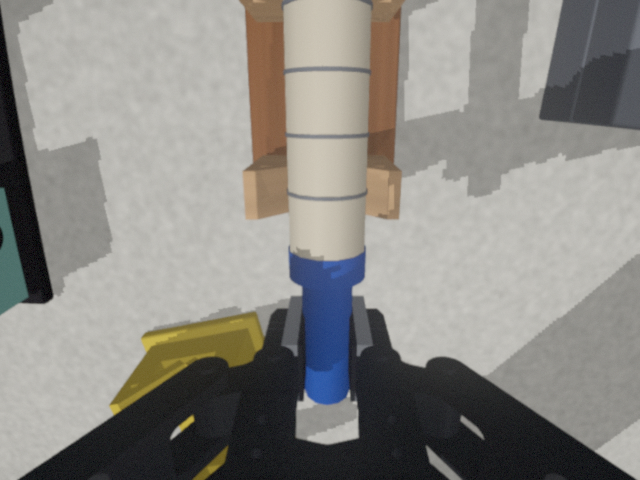

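The side view puts the nozzle tip at (237.7,195.7), against a predicted (237.7,194.9), so the syringe is aligned over the rest. I'll lower slowly.

Request:
move_arm([
  [[0, 0.8, 0, 0, 0, 0, 0], [0, 2, 0, 0, 0, 0, 0], [0, 3.3, 0, 0, 0, 0, 0], [0, 4.6, 0, 0, 0, 0, 0], [0, 5.7, 0, 0, 0, 0, 0], [0, 6.5, 0, 0, 0, 0, 0], [0, 6.9, 0, 0, 0, 0, 0], [0, 6.9, 0, 0, 0, 0, 0]],
])

```text
time_s: 8.37
ee_pos: [0.4678, 0.0066, 0.0145]
ee_rot: [-2.192, 0.059, 2.196]
contact_force: [-0.1, -0.4, -1.2]
finger_gap: 0.0152
```

Request:
move_arm([
  [[0, 0.1, 0, 0, 0, 0, 0], [0, 0.2, 0, 0, 0, 0, 0], [0, 0.3, 0, 0, 0, 0, 0], [0, 0.3, 0, 0, 0, 0, 0]],
])

```text
time_s: 8.7
ee_pos: [0.4687, 0.0067, 0.0128]
ee_rot: [-2.195, 0.059, 2.193]
contact_force: [0.8, 0.0, -0.5]
finger_gap: 0.0157
```

```bash
python3 - <<'E'
from h import *
report()
s=snap('side','s9');snap('wrist','w9')
for X in ([.4681,.0068,.06],[.56,.0018,.06],[.655,-.0033,.06]): print((w2px(s,X)-[180,130])*3)
c=s['pixels'][130:300,180:400,::-1]; cv2.imwrite('pics/s9c.png',cv2.resize(c,None,fx=3,fy=3,interpolation=2))
E
```

```text
t 8.7 tcp [0.4687 0.0067 0.0128] yaw_y 176.93 tilt [ 1.e-03 -2.e-04 -1.e+00] gap 0.01569897330665554 F [ 0.78  0.01 -0.51] q [-0.225  0.659  1.964  0.     0.517  1.4  ]
[450.88305413 361.31341139]
[318.39960095 321.19525725]
[188.49004026 281.94898949]
```

View pics/s9c.png

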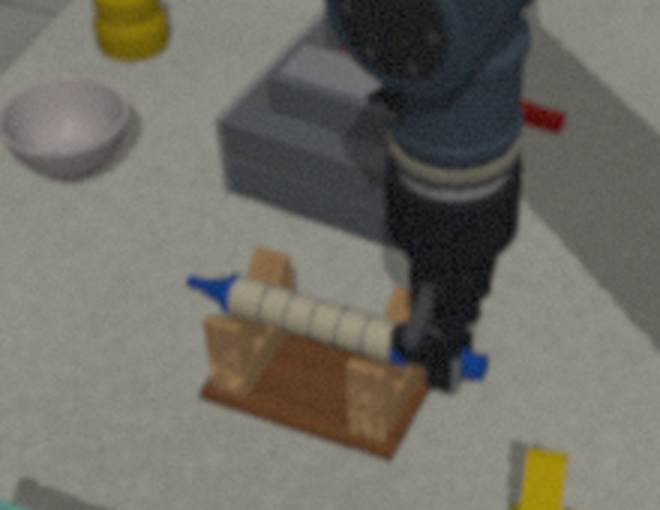

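Request:
move_arm([
  [[0, 0.1, 0, 0, 0, 0, 0], [0, 0.2, 0, 0, 0, 0, 0], [0, 0.2, 0, 0, 0, 0, 0]],
])

```text
time_s: 9.05
ee_pos: [0.4686, 0.0069, 0.0111]
ee_rot: [-2.195, 0.059, 2.193]
contact_force: [-1.4, 2.7, 7.3]
finger_gap: 0.0157
```

Request:
move_arm([
  [[0, 0.1, 0, 0, 0, 0, 0], [0, 0.2, 0, 0, 0, 0, 0], [0, 0.2, 0, 0, 0, 0, 0]],
])

```text
time_s: 9.3
ee_pos: [0.4685, 0.0072, 0.0099]
ee_rot: [-2.196, 0.059, 2.192]
contact_force: [-2.1, 2.8, 14.7]
finger_gap: 0.0158
```

Firm contact (15 N up). Opening gradually.

Request:
move_arm([
  [[0.25, -0.2, 0, 0, 0, 0, 0], [0.4, -0.2, 0, 0, 0, 0, 0], [0.6, -0.2, 0, 0, 0, 0, 0], [1, -0.2, 0, 0, 0, 0, 0], [1, -0.2, 0, 0, 0, 0, 0], [1, -0.2, 0, 0, 0, 0, 0], [1, -0.2, 0, 0, 0, 0, 0], [1, -0.2, 0, 0, 0, 0, 0]],
])

```text
time_s: 9.97
ee_pos: [0.4683, 0.0067, 0.0104]
ee_rot: [-2.194, 0.059, 2.194]
contact_force: [-0.7, 0.2, -0.8]
finger_gap: 0.0853
```

```bash
python3 - <<'E'
from h import *
report()
s=snap('side','s10');snap('wrist','w10')
c=s['pixels'][130:300,180:400,::-1]; cv2.imwrite('pics/s10c.png',cv2.resize(c,None,fx=3,fy=3,interpolation=2))
E
```

```text
t 9.9667 tcp [0.4683 0.0067 0.0104] yaw_y 176.92 tilt [-3.e-04  0.e+00 -1.e+00] gap 0.08527907036625491 F [-0.67  0.24 -0.84] q [-0.225  0.664  1.965 -0.     0.513  1.4  ]
```

View pics/s10c.png

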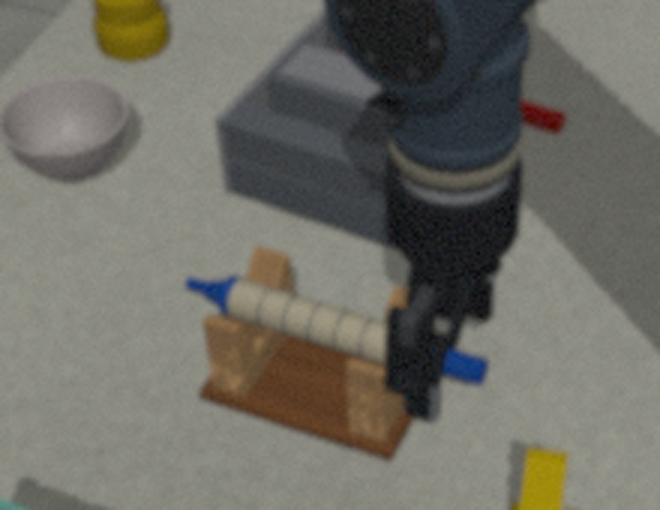

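View pics/w10.png

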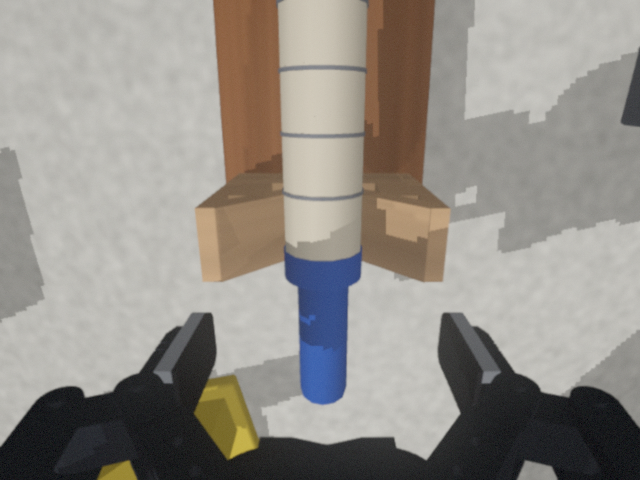

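The syringe lies in both notches and the fingers are clear. I'll raise, then check from above.

Request:
move_arm([
  [[1, -1.5, 0, 0, 0, 0, 0], [1, -3.5, 0, 0, 0, 0, 0], [1, -5.5, 0, 0, 0, 0, 0], [1, -7.5, 0, 0, 0, 0, 0], [1, -9, 0, 0, 0, 0, 0], [1, -10, 0, 0, 0, 0, 0], [1, -10, 0, 0, 0, 0, 0]],
])

```text
time_s: 10.65
ee_pos: [0.4697, 0.0064, 0.1124]
ee_rot: [-2.2, 0.06, 2.19]
contact_force: [0.3, -0.1, -0.4]
finger_gap: 0.0857
```

```bash
python3 - <<'E'
from h import *
report()
snap('side','s11');snap('top','t11');snap('wrist','w11'); 
s=load('s11');c=s['pixels'][180:300,220:380,::-1]; cv2.imwrite('pics/s11c.png',cv2.resize(c,None,fx=5,fy=5,interpolation=2))
for X in ([.445,.008,.06],[.495,.005,.06],[.56,.0018,.06],[.625,-.0015,.06],[.655,-.0033,.06]): print((w2px(s,X)-[220,180])*5,w2px(load('w11'),X))
print(inc([.56,.0018,.11],-3.1,-1))
E
```

```text
t 10.65 tcp [0.4697 0.0064 0.1124] yaw_y 176.93 tilt [ 0.0045 -0.001  -1.    ] gap 0.08574926198002666 F [ 0.32 -0.11 -0.36] q [-0.225  0.46   1.903 -0.     0.774  1.4  ]
[608.95750039 369.47900323] [326.09753203 280.26661252]
[485.88959503 331.62484304] [326.53306198 202.61791582]
[330.66600158 285.32542874] [325.8997376   85.28121628]
[181.11099692 240.52379153] [325.36136555 -51.5551158 ]
[114.15006709 219.91498249] [ 325.66558438 -120.60174219]
(array([ 0.  ,  0.  , -9.23]), array([0.02, 0.05, 0.01]))
```

View pics/s11c.png

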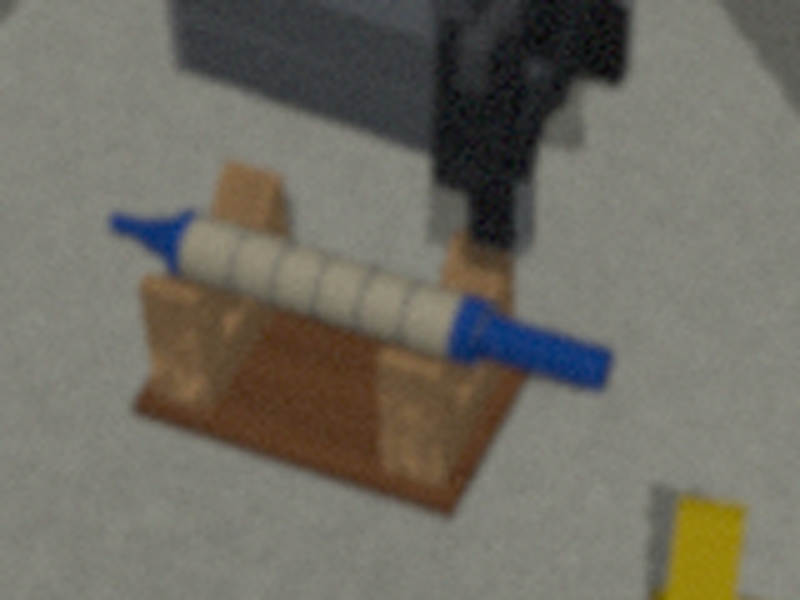

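View pics/w11.png

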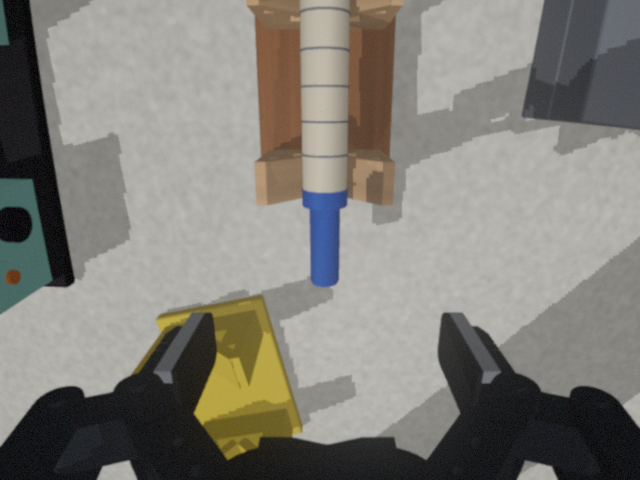

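Side and wrist views match the predicted laid pose to about 2 mm. I'll move over mid-barrel and down.

Request:
move_arm([
  [[1, 0, 0, -1.5, 0, 0, 0], [1, 0, 0, -4, 0, 0, 0], [1, 0, 0, -6.5, 0, 0, 0], [1, 0, 0, -8.5, 0, 0, 0], [1, 0, 0, -9.2, 0, 0, 0], [1, 0, 0, -9.2, 0, 0, 0], [1, 0, 0, -9.2, 0, 0, 0]],
])

```text
time_s: 11.38
ee_pos: [0.5583, 0.0021, 0.1093]
ee_rot: [-2.19, 0.058, 2.198]
contact_force: [0.1, 0.0, 0.9]
finger_gap: 0.0856
```

```bash
python3 - <<'E'
from h import *
report()
snap('wrist','w12'); print(inc([.56,.0018,.0105],-3.1,-1))
for X in ([.56,.0018,.06],[.625,-.0015,.06],[.655,-.0033,.06]): print(w2px(load('w12'),X))
E
```

```text
t 11.3833 tcp [0.5583 0.0021 0.1093] yaw_y 176.93 tilt [-3.9e-03  7.0e-04 -1.0e+00] gap 0.08556364305323623 F [0.11 0.03 0.92] q [-0.196  0.561  1.682 -0.     0.903  1.428]
(array([ 9.89,  0.03, -0.26]), array([0.02, 0.24, 0.03]))
[326.48772814 243.10303073]
[326.05824214 132.47514216]
[326.3545777  74.6952451]
```

View pics/w12.png

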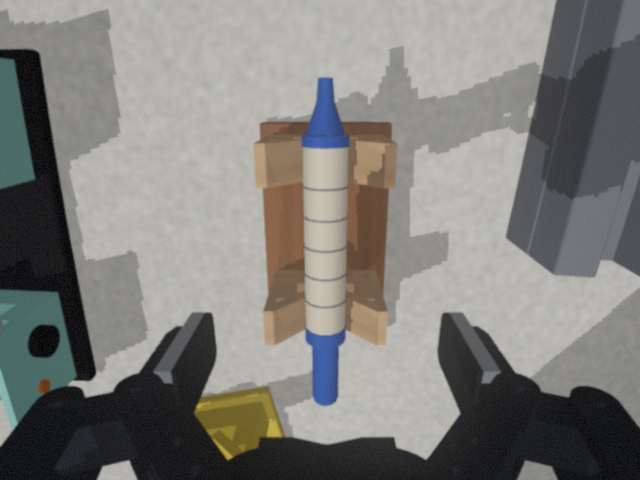

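The wrist view shows the blue syringe centred in the rest at column 326 (tip at row 78, predicted 75). I'll descend and grip.

Request:
move_arm([
  [[1, 1.5, 0, 0, 0, 0, 0], [1, 3.5, 0, 0, 0, 0, 0], [1, 5.5, 0, 0, 0, 0, 0], [1, 7.3, 0, 0, 0, 0, 0], [1, 8.8, 0, 0, 0, 0, 0], [1, 9.7, 0, 0, 0, 0, 0], [1, 9.9, 0, 0, 0, 0, 0], [1, 9.9, 0, 0, 0, 0, 0]],
])

```text
time_s: 12.1
ee_pos: [0.559, 0.002, 0.0111]
ee_rot: [-2.192, 0.059, 2.196]
contact_force: [-0.3, 0.2, -0.9]
finger_gap: 0.0853
```

Request:
move_arm([
  [[0.6, 0, 0, 0, 0, 0, 0], [0.4, 0, 0, 0, 0, 0, 0], [0.2, 0, 0, 0, 0, 0, 0], [0, 0, 0, 0, 0, 0, 0], [0, 0, 0, 0, 0, 0, 0], [0, 0, 0, 0, 0, 0, 0], [0, 0, 0, 0, 0, 0, 0], [0, 0, 0, 0, 0, 0, 0]],
], newtons=60)

```text
time_s: 12.77
ee_pos: [0.5606, 0.003, 0.0124]
ee_rot: [-2.194, 0.058, 2.192]
contact_force: [-1.1, 6.0, 5.2]
finger_gap: 0.0243
```

```bash
python3 - <<'E'
from h import *
report()
snap('wrist','w13'); s=snap('side','s13')
c=s['pixels'][130:300,180:400,::-1]; cv2.imwrite('pics/s13c.png',cv2.resize(c,None,fx=3,fy=3,interpolation=2))
E
```

```text
t 12.7667 tcp [0.5606 0.003  0.0124] yaw_y 176.86 tilt [ 0.0012  0.0016 -1.    ] gap 0.024346184706537946 F [-1.08  5.99  5.22] q [-0.195  0.719  1.731  0.003  0.69   1.428]
```

View pics/s13c.png

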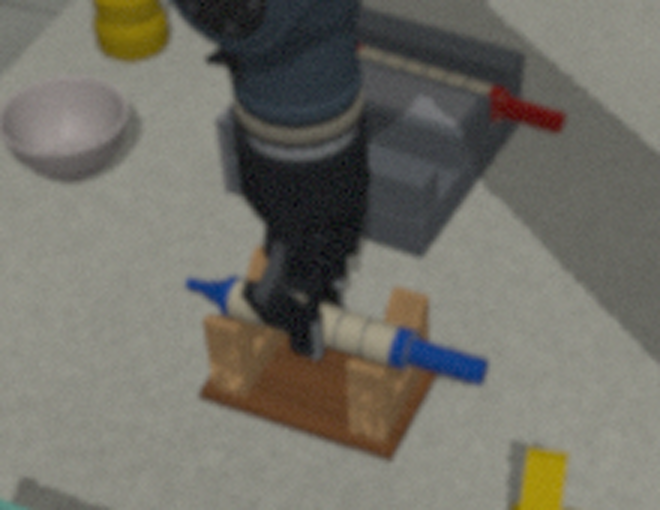

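View pics/w13.png

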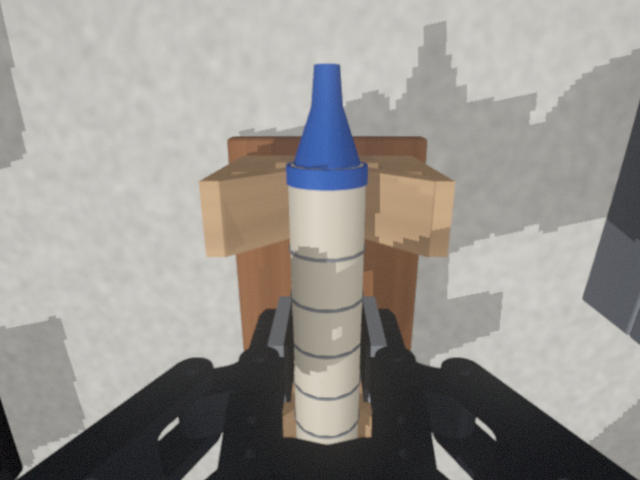

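Gripped at mid-barrel (gap 24 mm). Lifting.

Request:
move_arm([
  [[0, -0.3, 0, 0, 0, 0, 0], [0, -0.8, 0, 0, 0, 0, 0], [0, -1.6, 0, 0, 0, 0, 0], [0, -2.8, 0, 0, 0, 0, 0], [0, -4.2, 0, 0, 0, 0, 0], [0, -5.8, 0, 0, 0, 0, 0], [0, -7.2, 0, 0, 0, 0, 0], [0, -8, 0, 0, 0, 0, 0]],
], newtons=80)

```text
time_s: 13.53
ee_pos: [0.561, 0.0012, 0.0935]
ee_rot: [-2.197, 0.06, 2.192]
contact_force: [0.1, 0.3, -1.3]
finger_gap: 0.024
```

Request:
move_arm([
  [[0, 0, 0, 0, 0, 0, 0], [0, 0, 0, 0, 0, 0, 0], [0, 0, 0, 0, 0, 0, 0]],
])

```text
time_s: 13.78
ee_pos: [0.5595, 0.0017, 0.0909]
ee_rot: [-2.193, 0.059, 2.196]
contact_force: [-0.5, 0.7, -0.2]
finger_gap: 0.0235
```

```bash
python3 - <<'E'
from h import *
report()
snap('wrist','w14'); s=snap('side','s14')
c=s['pixels'][80:300,160:400,::-1]; cv2.imwrite('pics/s14c.png',cv2.resize(c,None,fx=3,fy=2.7,interpolation=2))
print(inc([.5623,.2505,.0910],-5,-1))
E
```

```text
t 13.7833 tcp [0.5595 0.0017 0.0909] yaw_y 176.91 tilt [-1.4e-03  2.0e-04 -1.0e+00] gap 0.023525601549170508 F [-0.52  0.67 -0.24] q [-0.197  0.59   1.693 -0.     0.86   1.428]
(array([ -0.03, -24.85,   1.05]), array([1.92, 0.12, 0.01]))
```

View pics/s14c.png

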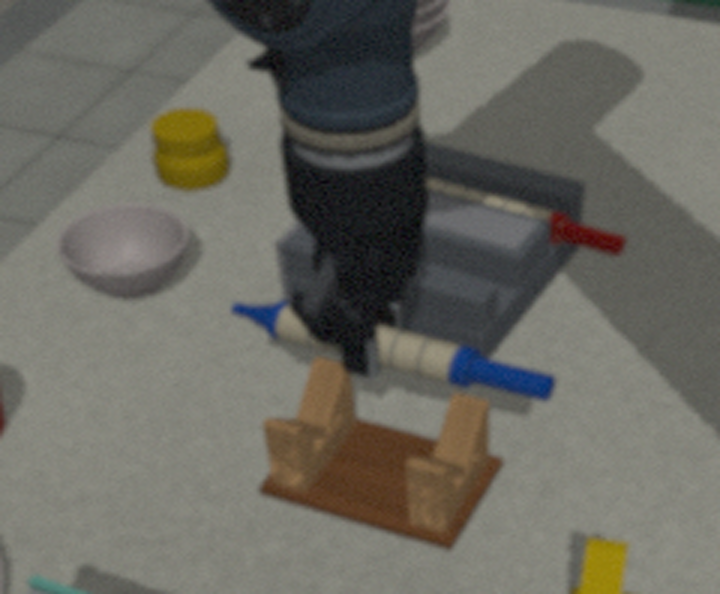

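View pics/w14.png

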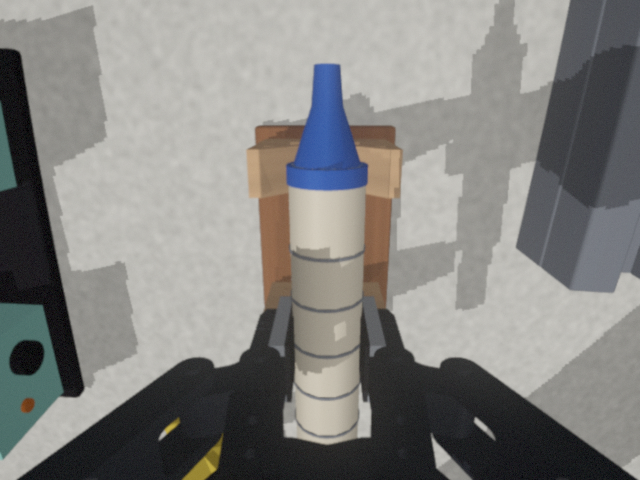

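The syringe is lifted and level, unchanged in the wrist view. Now to the dock.

Request:
move_arm([
  [[0, 0, -1.5, 0.1, 0.2, 0, 0], [0, 0, -4.5, 0.2, 0.5, 0, 0], [0, 0, -8, 0.3, 0.8, 0, 0], [0, 0, -11.5, 0.5, 1, 0, 0], [0, 0, -15, 0.6, 1.3, 0, 0], [0, 0, -18.5, 0.8, 1.6, 0, 0], [0, 0, -21.5, 0.9, 1.9, 0, 0], [0, 0, -23.5, 1, 1.9, 0, 0]],
])

```text
time_s: 14.55
ee_pos: [0.562, 0.2399, 0.0905]
ee_rot: [-2.176, 0.092, 2.179]
contact_force: [-0.1, -1.0, -0.3]
finger_gap: 0.0236
```

Request:
move_arm([
  [[0, 0, -0.7, 0, 0, 0, 0], [0, 0, -1.3, 0, 0, 0, 0], [0, 0, -1.3, 0, 0, 0, 0], [0, 0, -1.3, 0, 0, 0, 0]],
])

```text
time_s: 14.88
ee_pos: [0.5638, 0.2489, 0.0911]
ee_rot: [-2.176, 0.096, 2.178]
contact_force: [0.4, -0.2, -0.7]
finger_gap: 0.0237
```

```bash
python3 - <<'E'
from h import *
report()
s=snap('wrist','w15'); q=snap('side','s15');snap('top','t15')
print(inc([.5623,.2505,.0910],-5,-1))
a=np.radians(-5);u=np.array([np.cos(a),np.sin(a),0])
for h in(.138,.0416):
  for x in (-.125,-.115,-.045,.045,.095,.125): X=np.array([.5623,.2505,h])+x*u; print(h,x,w2px(s,X).round(1),w2px(q,X).round(1),w2px(load('t15'),X).round(1))
E
```

```text
t 14.8833 tcp [0.5638 0.2489 0.0911] yaw_y 174.99 tilt [-1.e-03 -8.e-04 -1.e+00] gap 0.02367213748186953 F [ 0.4  -0.24 -0.68] q [ 2.350e-01  6.500e-01  1.546e+00 -1.000e-03  9.470e-01  1.893e+00]
(array([ 0.04, -0.19,  0.19]), array([-0.08,  0.03, -0.03]))
0.138 -0.125 [323.2 552.1] [293.6 346.5] [151.4 244.8]
0.138 -0.115 [323.1 539.1] [287.2 343.9] [152.  238.3]
0.138 -0.045 [322.4 429.3] [243.6 326.3] [156.1 192.9]
0.138 0.045 [321.2 222.9] [191.1 305.1] [161.6 134.8]
0.138 0.095 [320.4  64.4] [163.5 294.1] [164.7 102.9]
0.138 0.125 [319.9 -47.8] [147.4 287.6] [166.6  83.9]
0.0416 -0.125 [324.2 411.7] [296.3 379.3] [170.1 244.6]
0.0416 -0.115 [324.1 400.5] [290.5 376.8] [170.6 238.8]
0.0416 -0.045 [323.8 313.7] [251.1 359.9] [174.1 198.7]
0.0416 0.045 [323.3 174.7] [203.3 339.6] [178.9 147.4]
0.0416 0.095 [323.  82.] [178. 329.] [181.6 119.1]
0.0416 0.125 [322.9  20.6] [163.2 322.7] [183.3 102.2]
```

View pics/w15.png

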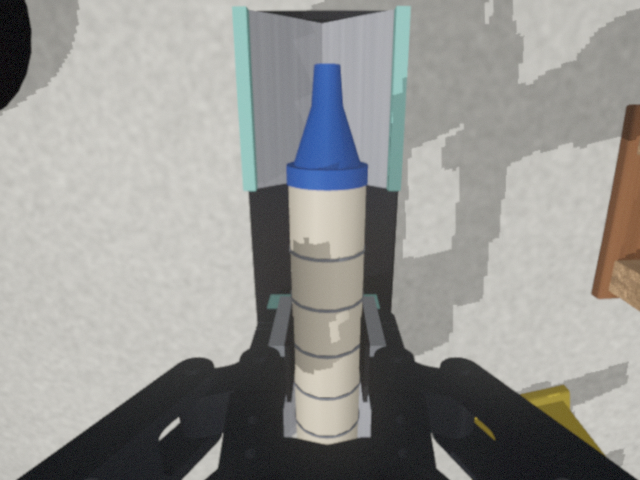

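View pics/s15.png

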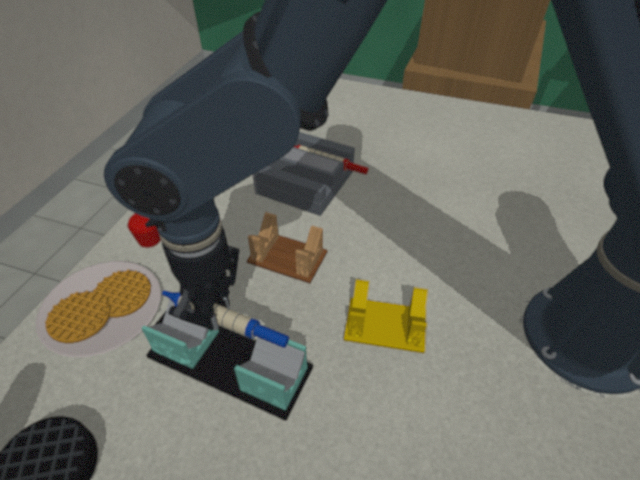

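View pics/t15.png

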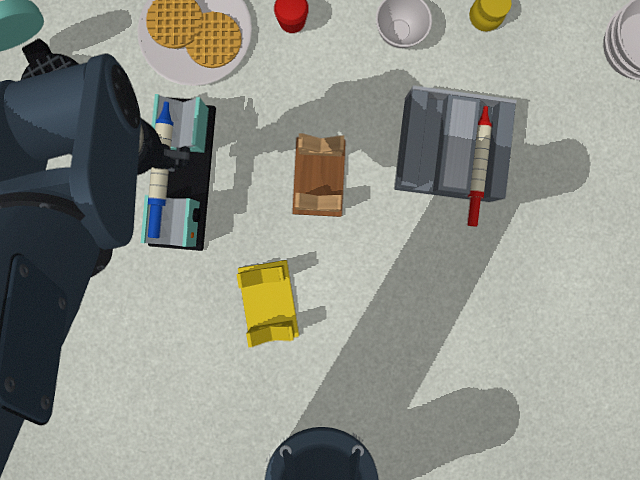

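The dock valley appears at the predicted pixels (322,20), and the syringe sits about 2 mm to the right of it. I'll correct by 2 mm while lowering.

Request:
move_arm([
  [[0, 0.8, -0.1, 0.1, 0, 0, 0], [0, 2, -0.2, 0.1, 0, 0, 0], [0, 3.4, -0.2, 0.1, 0, 0, 0], [0, 4.8, -0.2, 0.1, 0, 0, 0], [0, 6, -0.2, 0.1, 0, 0, 0], [0, 7, -0.2, 0.1, 0, 0, 0], [0, 7.5, -0.2, 0.1, 0, 0, 0], [0, 7.5, -0.2, 0.1, 0, 0, 0]],
])

```text
time_s: 15.7
ee_pos: [0.562, 0.2516, 0.0147]
ee_rot: [-2.174, 0.096, 2.181]
contact_force: [-0.6, 0.1, -1.1]
finger_gap: 0.0234
```

Request:
move_arm([
  [[0, 0.1, 0, 0, 0, 0, 0], [0, 0.2, 0, 0, 0, 0, 0], [0, 0.3, 0, 0, 0, 0, 0], [0, 0.3, 0, 0, 0, 0, 0]],
])

```text
time_s: 16.03
ee_pos: [0.5635, 0.2521, 0.014]
ee_rot: [-2.178, 0.094, 2.176]
contact_force: [-0.1, 0.9, -1.4]
finger_gap: 0.0231
```

Request:
move_arm([
  [[0, 0.1, 0, 0, 0, 0, 0], [0, 0.2, 0, 0, 0, 0, 0], [0, 0.2, 0, 0, 0, 0, 0]],
])

```text
time_s: 16.28
ee_pos: [0.5636, 0.2518, 0.0129]
ee_rot: [-2.179, 0.095, 2.176]
contact_force: [-1.4, -1.3, 5.0]
finger_gap: 0.0241
```

```bash
python3 - <<'E'
from h import *
report()
snap('wrist','w16'); s=snap('side','s16')
c=s['pixels'][260:420,130:330,::-1]; cv2.imwrite('pics/s16c.png',cv2.resize(c,None,fx=3.7,fy=3.7,interpolation=2))
E
```

```text
t 16.2833 tcp [0.5636 0.2518 0.0129] yaw_y 175.04 tilt [ 1.2e-03 -3.0e-04 -1.0e+00] gap 0.024059760740705906 F [-1.43 -1.29  5.03] q [ 2.400e-01  7.650e-01  1.582e+00 -1.000e-03  7.930e-01  1.898e+00]
```

View pics/s16c.png

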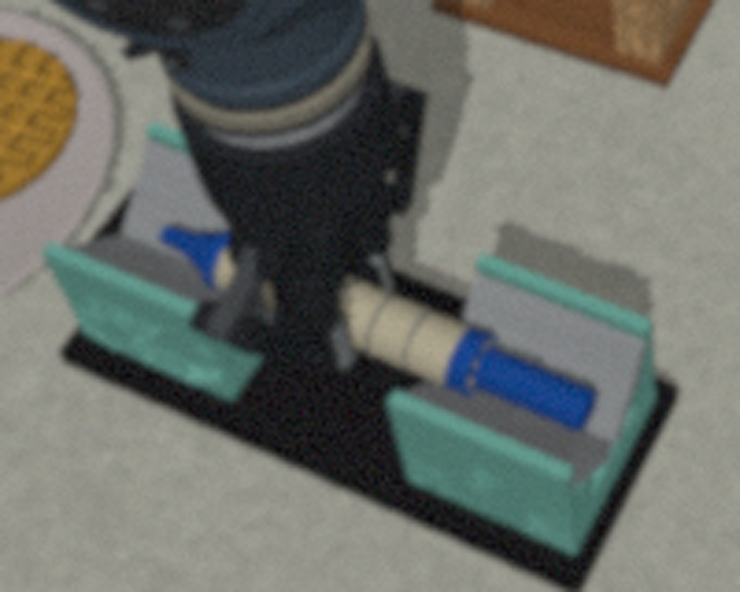

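View pics/w16.png

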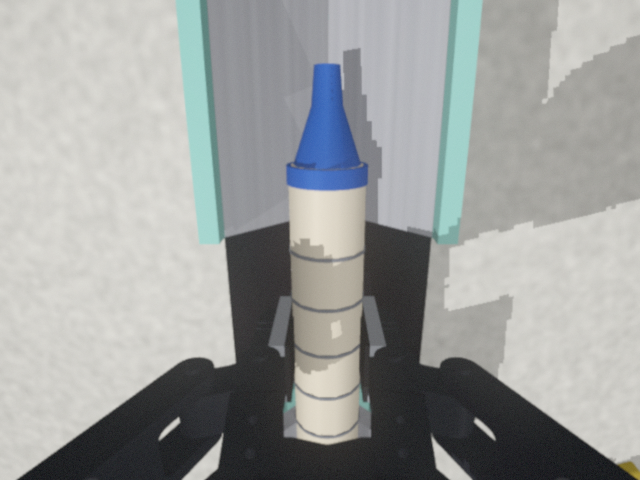

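Contact made (5 N), with the syringe in both housings' grooves. I'll press 1 mm more, then open.

Request:
move_arm([
  [[0, 0.1, 0, 0, 0, 0, 0], [0, 0.1, 0, 0, 0, 0, 0], [0.35, 0, 0, 0, 0, 0, 0], [0.5, 0, 0, 0, 0, 0, 0], [0.7, 0, 0, 0, 0, 0, 0], [1, 0, 0, 0, 0, 0, 0], [1, 0, 0, 0, 0, 0, 0], [1, 0, 0, 0, 0, 0, 0]],
])

```text
time_s: 17.05
ee_pos: [0.563, 0.252, 0.0113]
ee_rot: [-2.177, 0.095, 2.177]
contact_force: [0.7, -1.1, -0.4]
finger_gap: 0.0852
```

Request:
move_arm([
  [[1, 0, 0, 0, 0, 0, 0], [1, 0, 0, 0, 0, 0, 0], [1, -1, 0, 0, 0, 0, 0], [1, -3, 0, 0, 0, 0, 0], [1, -5.5, 0, 0, 0, 0, 0], [1, -8, 0, 0, 0, 0, 0], [1, -10, 0, 0, 0, 0, 0], [1, -11, 0, 0, 0, 0, 0]],
])

```text
time_s: 17.72
ee_pos: [0.5649, 0.2525, 0.1252]
ee_rot: [-2.182, 0.093, 2.17]
contact_force: [0.3, 0.6, -0.2]
finger_gap: 0.0858
```

Request:
move_arm([
  [[1, 0, 0, 1, 0, 0, 0], [1, 0, 1, 2.5, 0, 0, 0], [1, 0, 2, 4, 0, 0, 0], [1, 0, 2, 4, 0, 0, 0], [1, 0, 2, 4, 0, 0, 0]],
])

```text
time_s: 18.13
ee_pos: [0.5196, 0.2353, 0.1206]
ee_rot: [-2.174, 0.095, 2.18]
contact_force: [-0.0, -0.9, 0.4]
finger_gap: 0.0854
```

```bash
python3 - <<'E'
from h import *
report()
w=snap('wrist','w17'); s=snap('side','s17')
c=s['pixels'][260:420,130:330,::-1]; cv2.imwrite('pics/s17c.png',cv2.resize(c,None,fx=3.7,fy=3.7,interpolation=2))
a=np.radians(-5);u=np.array([np.cos(a),np.sin(a),0])
for x in (-.115,-.065,0,.065,.095): X=np.array([.5623,.2505,.06])+x*u; print(x,w2px(w,X).round(1),((w2px(s,X)-[130,260])*3.7).round(1))
E
```

```text
t 18.1333 tcp [0.5196 0.2353 0.1206] yaw_y 175.01 tilt [-2.8e-03 -5.0e-04 -1.0e+00] gap 0.08539899719391382 F [-0.   -0.85  0.38] q [0.229 0.558 1.643 0.    0.943 1.887]
-0.115 [299.  339.7] [591.8 410.8]
-0.065 [297.2 274.1] [484.7 365.4]
0 [294.5 175. ] [351.6 309.3]
0.065 [291.7  58.4] [224.7 256.1]
0.095 [290.3  -1.6] [168.  232.4]
```

View pics/s17c.png

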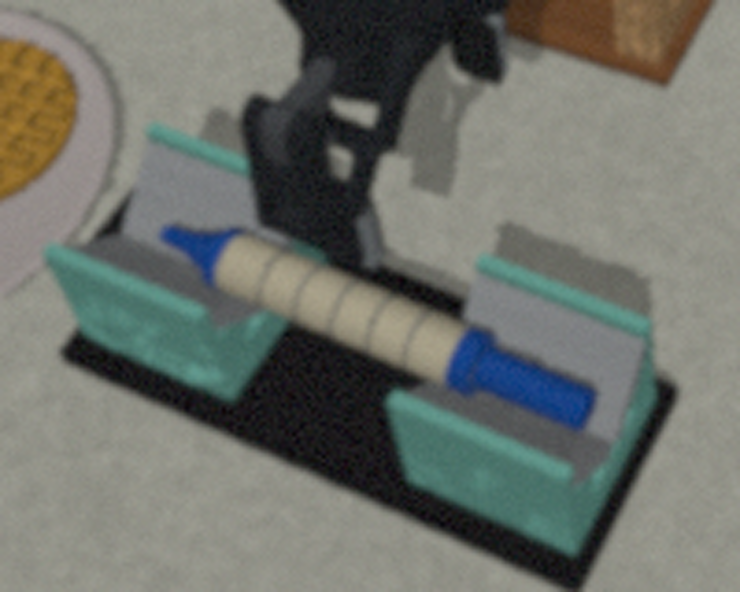

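View pics/w17.png

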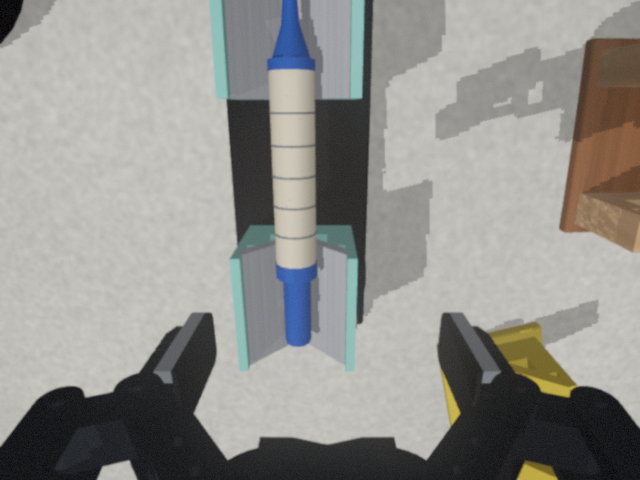

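The syringe lies in the groove within about 2 mm of the predicted centred pose in both views, and the gripper is clear. I'm handing in.

```bash
python3 - <<'E'
from h import *
report(); print(bot.sign_off())
E
```

```text
t 18.2333 tcp [0.5219 0.2358 0.1211] yaw_y 175.02 tilt [ 2.e-04  2.e-04 -1.e+00] gap 0.08545472187440724 F [ 0.32 -0.71 -0.94] q [0.229 0.559 1.64  0.    0.943 1.887]
the job is handed in; nothing more can be done
None
```

I lifted the blue syringe out of the rack by its handle, laid it centred in the wooden V-rest and let go. I then took it by mid-barrel, laid it in the mint dock, released it and handed in at 18.2 s. Sign-off reports no verdict, so the result rests on my own checks.

- **Position:** in the last side and wrist views the syringe lies in both dock grooves, its ends and sides within about 2 mm of the centred pose. It also sat within about 2 mm in the V-rest.
- **Clearance:** the gripper was open and clear of everything, with under 1.5 N of force noise. The red syringe still showed in its lane just before I lowered the blue one into the dock.
- **First grip missed:** the first attempt closed on air above the handle. The camera views put the fingertips about 30 mm higher than the reported TCP position, so from then on I set heights from the images. The pads held with the reported TCP about 50 mm below the syringe's centre line, where the stated 19 mm offset would put the TCP 19 mm below it.
- **Gap reading:** the finger gap read about 2 mm under the real diameters (15.5 mm on the 18 mm handle, 24 mm on the 26 mm barrel).

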